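# Square up the bead board and hold the pearl dish ready to pour

### The arm

A 6-joint arm with a two-finger parallel gripper is mounted at the origin on the work surface. World frame = base frame: x ahead of the robot, y to its left, z up, the work surface at z = 0. Lengths are in m, angles in rad, forces in N, time in s.
With the tool pointing down it reaches from about 0.35 to 0.875 m from the base axis. Payload 15.5 kg.
Tool frame: the origin (TCP) lies between the finger pads; the fingertips stand 17 mm ahead of it and the grasp point (between the pads) lies 2 mm behind it (finger_overhang is the distance from the TCP to the fingertips, in m); z points along the fingers, y is the line along which they close (so a half turn about z gives the same grasp; the last joint's range is limited). The gripper opens to 85 mm and grips with 20 to 120 N. Pads are 22 mm wide; open, the fingers measure 114 mm over their backs; the gripper's body (76 mm by 85 mm) begins 54 mm behind the grasp point. The pads swing forward as they close: fully open they stand 13 mm farther back than shut.
Start: joints at [-1.435, 0.494, 1.345, -0, 1.302, -0.096], TCP at [0.143, -0.608, 0.248] pointing down, gripper open.
Joint ranges: [-2.91, 2.91], [-0.82, 2.16], [0.22, 2.67], [-1.22, 4.37], [0.12, 2.79], [-3.08, 3.08]. Speed limits (rad/s): [1.89, 1.89, 2.57, 3.01, 3.01, 3.01].

### API

Orientations are given as a 3x3 rotation matrix whose columns are the frame's x, y, z axes.
In Python, from cell import * gives the robot as it stands.
- The arm moves only by the tool servo_tool, never from a script. Its argument "rows" is a list of rows, each a list of 3 entries, a list of its own where there are three numbers: the closure, from -1 (fully open) to 1 (shut), then the shift along the tool's x, y, z in m, then the turn about the tool's z in degrees. A call has 1 to 20 rows; each row shifts and turns the commanded pose from where the row before left it, along the tool's axes as they then stand; what a row does not reach is not made up. A row lasts 1/12 s, in which the tool goes at most 41.7 mm and 7.16 degrees, less where a joint would pass 70% of its speed; a pose out of reach is approached as far as the arm can. A call with a gripper value outside its range is refused whole. The fingers move at their own pace and stop on an object; "grip_force" is the grip in N (left out, the last holds). Time passes only in rows, so rows that do not move let the fingers close. It gives the time, the measured TCP pose, the force, the opening and the grip force at its end, in the units of the state.
- sense(): the state, without advancing time (a new reading comes with each control period).
- snapshot(name): name is "side" or "top" or "wrist"; returns a dict with "img" (420x560x3 uint8, blue, green, red), "fx", "fy", "cx", "cy" (pixels), "k1" (the pictures are not rectified: a ray, as slopes to the right and down, at radius r is drawn at 1 + k1 r^2 times it, then the intrinsics apply), "pose" (4x4, takes a point from camera to world coordinates); the wrist camera has in their place "mount" (4x4, takes a point from camera to tool coordinates, whose origin is the TCP and whose axes are the flange's). Camera axes: x right, y down, z forward; pixel columns grow to the right and rows downward; lengths in m; the calibration is good to about 2 mm. A picture is of the moment at which its call begins: read the wrist's pose just before it. There is no depth.
- hand_in(): hands the job in; it is judged then, once.
Trained networks look in a picture, given as the dict that the camera call returned (one of the last four; its "shot" number tells which), for a name from the list of things; names that differ only in an ending like _2 or _b are one class to them, and where a whole thing is asked for, a point or a joint stands for the part that bears it (a point fixed in the world has none). Each returns a list of dicts, best first, with "score" (0 to 1); they miss things now and then, are a little off and sometimes report something else, mostly with a low value. They report only what shows in the picture. A call takes as long as a camera call. They do not tell look-alikes from the thing itself.
- masks_of(thing, picture): "mask" (420x560 bool, what is visible of it) and "centre" ([row, column] as shares, 0 to 1, of the picture: columns of its width, rows of its height, amid what is visible of it).
- spot_point(thing, picture): "centre" ([row, column] as shares, 0 to 1, of the picture: columns of its width, rows of its height: a listed point, or the origin of a listed thing).
The state is a dict: "time_s": time; "joint_pos": joint angles; "qvel": joint speeds; "joint_torque": joint torques, N m; "eef_pos": TCP position; "tool_rot": TCP orientation; "contact_force": force on the tool from outside, world axes, zero at the start; "wrist_torque": the same for the moment, N m; "gripper_width": opening from 0.0 (shut) to 1.0 (fully open); "gripper_force": force on a finger pad.
Only numpy, scipy, OpenCV 4.12 (cv2) and the standard library are available. Lean on these libraries where they do the work, as an engineer would, in place of code of your own. Each camera call takes 0.05 s, during which the arm holds its last target. There are 200 camera calls.

### The job

Slide the grey bead board square and flush into the inside corner of the wooden bench stop. Then lift the wooden bead dish by its upright tab and, keeping it level with the pearl lying untouched in its middle, give it about a quarter turn clockwise (seen from above) so that, coming in over the board's free end, its pouring lip is above the round well and points straight down the length of the board. Finish while still holding it there, ready to pour but not pouring, steady and a few centimetres clear above the board; leave the other things on the bench alone.

Things in the scene. Friction and masses are not known exactly. Their poses are not given: they have to be found in the camera images.
- stop: L-shaped stop of two pale wooden battens, 20 mm wide, 22 mm high, screwed down. Origin: inside corner of their inner faces, at bench height. The far batten's inner face runs 280 mm along +y and faces -x (about towards the robot); the side batten's runs 180 mm along -x and faces +y (left). The board belongs in the quarter x<0, y>0. Yaw within 0.12 rad of the world's.
- board: Loose grey flocked bead board, 120 mm along its x, 200 along its y, 18 high, 0.2 to 0.45 kg, slides with 1 to 3 N. Origin: centre of the underside. Axes roughly as the stop's (yaw off by up to 0.12 rad); starts 20 to 70 mm short of each batten. Home, its origin is at (-60, +100) mm in the stop's frame. On top: long bead channels and one round well, 9 mm deep.
- board_corner (a point): The board's far right bottom corner (+60, -100, 0 mm in the board's frame); home, it lies in the stop's inside corner.
- board_well (a point): Centre of the mouth of the board's round well, 44 mm across, at (0, +66, 18) mm in the board's frame, near the board's end away from the side batten.
- dish: Loose round shallow wooden dish, 132 mm across, 22 mm high, 0.12 to 0.2 kg, felt-lined hollow: floor 6 mm above the underside, flat within 8 mm of the middle, then rising ever steeper (3 mm up at 30 mm out). Origin: centre of the underside; +x to the pouring lip, z up; the tab stands at -x. It starts on the bench left of the board, lip away from the robot (yaw 0 +- 0.3 rad).
- dish_lip (a point): Tip of the dish's pouring lip, at (+78, 0, 19) mm in the dish's frame.
- dish_tab (a point): Grip point of the dish's upright rounded tab, at (-65, 0, 46) mm in the dish's frame: a wooden plate 10 mm thick along the dish's x, 36 mm wide along its y, top 54 mm above the underside. Pinch its flat faces from above, fingers closing along the dish's x, with about 40 N; keep the fingertips 24 mm or more above the underside to clear the rim.
- pearl: Loose white round pearl, 20 mm in diameter, 12 g, lying in the middle of the dish. Its origin turns as it rolls: use pearl_center. It stays put on slopes below about 3 degrees and rolls on steeper ones; the hollow brings it back to the middle.
- pearl_center (a point): Centre of the pearl, at the start 16 mm above the dish's underside.
- comb: Bystander: round white stone slab, 124 mm across, 12 mm thick, with a pearl hair comb on it (about 28 mm high in all), beyond the dish. Origin: centre of the underside.
- spool: Bystander: small wooden spool of brass wire, 52 mm across, 36 mm high, standing upright. Origin: centre of the underside.
- jar: Bystander: small amber glass jar with metal lid, 48 mm across, 55 mm high, standing upright. Origin: centre of the underside.
- pliers: Bystander: small chain-nose pliers lying flat, 140 mm long, 47 mm wide, 15 mm high, jaws along +x. Origin: near the pivot, at bench height.
There are look-alikes about, which are no part of the job. There is more than one size of the board; the one meant has the size given above. Leave any yellow look-alike of the dish alone.

How it is judged:
On the way, in this order (a step that is already met when the one before it is completed fails the run):
1. the bead board lies square and flush in the stop's corner (its corner within 3 mm of both battens, square within 0.02 rad) (x of board_corner in the frame of stop above -0.003 m and y of board_corner in the frame of stop below 0.003 m and angle between the x axis of board and the x axis of stop, either way round below 0.02 rad and height (world z) of board below 0.003 m), for 0.3 s.
2. the dish is lifted off the bench by the fingers, level, the pearl in its middle (height (world z) of dish above 0.025 m and angle between dish's own z axis and vertical below 0.14 rad and contact force between the fingers and dish above 1 N and horizontal distance between pearl_center and dish below 0.03 m), for 0.2 s.
At the end, for the whole second after the job is handed in: Board square and flush in the corner (3 mm, 0.02 rad). Fingers alone hold the dish still, 30 to 120 mm above the bench, level within 0.1 rad, lip within 20 mm of the well's centre and pointing along the board to the side batten within 0.2 rad, pearl within 18 mm of its middle (all of step 1 and height (world z) of dish between 0.03 and 0.12 m and angle between dish's own z axis and vertical below 0.1 rad and horizontal distance between dish_lip and board_well below 0.02 m and angle between the x axis of dish and the y axis of board, either way round below 0.2 rad and y of dish in the frame of board above 0.1 m and horizontal distance between pearl_center and dish below 0.018 m and z of pearl_center in the frame of dish below 0.022 m and linear speed of dish below 0.02 m/s and angular speed of dish below 0.1 rad/s and linear speed of pearl below 0.04 m/s and contact force between the fingers and dish above 1 N and contact force between dish and board below 0.05 N and contact force between dish and stop below 0.05 N); the arm keeps its last pose, push and grip.
It fails at once if the pearl leaves the middle of the dish (more than 32 mm from its centre) (horizontal distance between pearl_center and dish above 0.032 m).
It fails at once if the dish is tipped by more than 0.2 rad (angle between dish's own z axis and vertical above 0.2 rad).
It fails at once if the fingers touch the pearl (contact force between the fingers and pearl above 0.2 N).
It fails at once if the comb slab, spool, jar or pliers are shifted by more than 15 mm (distance of any of comb, spool, jar, pliers from where it was at the start of the episode above 0.015 m).
It also fails if it takes over 72 s, if anything falls off the work surface, if the arm or the gripper's body presses on something with over 40 N, if the wrist force passes 120 N, or if a joint passes its speed limit or range.

## Working session

There is one attempt and no reset: what is moved stays moved. The work goes in short steps, Python scripts to look and compute and a tool call to move; the robot and the scene stay as the last step left them, time stands still between calls to the robot, and variables do not carry over. Pictures are saved under pics/ and viewed, at most 12 in all, crops included, and the job is handed in when it is done.

Besides the shell and the picture viewer there is one more tool, called after ">>>" by a JSON object that holds its "api" and its "payload". servo_tool: Moves the arm, as the interface text tells. Its arguments: {"type":"object","properties":{"rows":{"type":"array"},"grip_force":{"type":"number"}},"required":["rows"]}

```bash
ls; mkdir -p pics; cat > h.py <<'E'
from cell import *
import numpy as np, cv2
def ray(p,u,v,T):
    K=np.array([[p['fx'],0,p['cx']],[0,p['fy'],p['cy']],[0,0,1.]])
    x=cv2.undistortPoints(np.array([[[u,v]]],float),K,np.array([p['k1'],0,0,0.]))[0,0]
    return T[:3,3],T[:3,:3]@np.array([x[0],x[1],1.])
def at_z(p,u,v,z,T=None):
    o,d=ray(p,u,v,p['pose'] if T is None else T); return o+d*(z-o[2])/d[2]
def wristT(p,s):
    T=np.eye(4);T[:3,:3]=s['tool_rot'];T[:3,3]=s['eef_pos'];return T@p['mount']
def proj(p,X,T):
    c=np.linalg.inv(T)@np.r_[X,1];x,y=c[0]/c[2],c[1]/c[2];f=1+p['k1']*(x*x+y*y)
    return p['fx']*x*f+p['cx'],p['fy']*y*f+p['cy']
E
python3 - <<'E'
from h import *
s=sense();print(s)
H={'stop':0,'board':0,'board_corner':0,'board_well':.018,'dish':0,'dish_lip':.019,'dish_tab':.046,'pearl_center':.016,'comb':0,'spool':0,'jar':0,'pliers':0}
for n in('top','side'):
    p=snapshot(n);cv2.imwrite(f'pics/{n}0.png',p['img']);print(n,p['pose'][:3,3],p['pose'][:3,2],p['fx'],p['k1'])
    for k,z in H.items():
        for r in spot_point(k,p)[:4]:
            v,u=r['centre'];u*=560;v*=420;print(k,round(r['score'],2),round(u),round(v),at_z(p,u,v,z)[:2].round(4))
E
```

```text
pics
{'time_s': 0.0, 'joint_pos': array([-1.43549370e+00,  4.94170480e-01,  1.34614115e+00,  2.25305336e-05,
        1.30246320e+00, -9.55142525e-02]), 'qvel': array([-0.00114024, -0.00014932,  0.00075716,  0.00075296,  0.00114455,
        0.00088173]), 'joint_torque': array([-2.08079393e-03, -8.82171607e+01, -3.83880043e+01,  2.25131956e-06,
        1.00414790e-02, -9.84878568e-06]), 'eef_pos': array([ 0.14293921, -0.60809404,  0.24770473]), 'tool_rot': array([[ 9.73481219e-01,  2.28766904e-01, -1.37938960e-04],
       [ 2.28766907e-01, -9.73480520e-01,  1.17430742e-03],
       [ 1.34361783e-04, -1.17472209e-03, -9.99999301e-01]]), 'contact_force': array([-0.58236854,  0.48507404, -0.07480826]), 'wrist_torque': array([-0.03482991, -0.01344267,  0.04414032]), 'gripper_force': 0.0, 'gripper_width': 0.9991534948035825}
top [0.38475217 0.01515169 1.51039015] [ 0.13131171 -0.01600536 -0.99121192] 541.1337744515324 0.05969050652121534
stop 0.62 362 190 [ 0.6606 -0.2341]
board 0.83 347 304 [ 0.3416 -0.1843]
board 0.78 309 229 [ 0.5485 -0.0836]
board_corner 0.77 344 205 [ 0.6168 -0.1821]
bo
[... 852 characters left out ...]
0 [ 0.5368 -0.0878]
board 0.54 323 307 [ 0.658  -0.2321]
board 0.19 342 173 [0.7662 0.2134]
board_corner 0.97 216 275 [ 0.405  -0.1253]
board_corner 0.66 305 289 [ 0.6208 -0.1793]
board_well 0.89 167 297 [ 0.2919 -0.1937]
board_well 0.77 270 234 [ 0.5445 -0.0154]
dish 0.82 198 176 [0.344  0.2273]
dish 0.69 265 166 [0.5424 0.2589]
dish_lip 0.82 173 182 [0.2769 0.1898]
dish_lip 0.76 292 162 [0.6224 0.248 ]
dish_tab 0.71 244 153 [0.4803 0.271 ]
dish_tab 0.59 216 157 [0.3996 0.256 ]
pearl_center 0.58 264 161 [0.5384 0.2631]
comb 0.76 342 175 [0.766  0.2076]
spool 0.78 349 207 [0.7666 0.0804]
spool 0.52 266 163 [0.5459 0.271 ]
jar 0.58 286 127 [0.6151 0.4355]
pliers 0.77 186 391 [ 0.3485 -0.416 ]
```

View pics/top0.png

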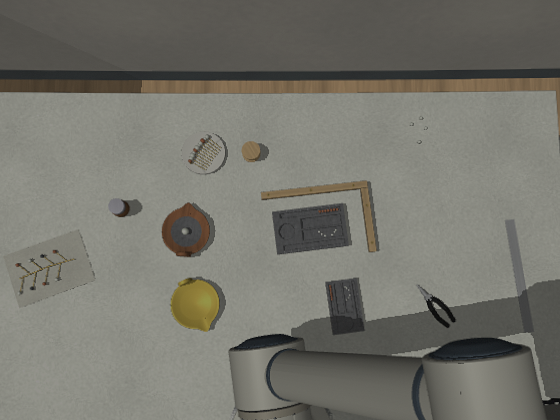

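View pics/side0.png

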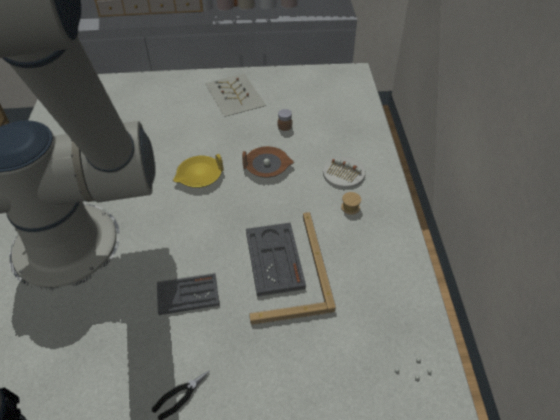

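The board meant is the larger one at top (312,229), which fits 120×200 mm. The smaller board at (346,305) is a decoy. The dish meant is the red-brown wooden one with the pearl at (186,231), and the yellow one at (196,303) is to be left alone. The stop's inside corner is near (361,190). Next I'll move the wrist camera over the board.

>>> {"api": "servo_tool", "payload": {"rows": [[-1,[0.028,-0.022,-0.01],0],[-1,[0.028,-0.022,-0.01],0],[-1,[0.028,-0.022,-0.01],0],[-1,[0.028,-0.022,-0.01],0],[-1,[0.028,-0.022,-0.01],0],[-1,[0.028,-0.022,-0.01],0],[-1,[0.028,-0.022,-0.01],0],[-1,[0.028,-0.022,-0.01],0],[-1,[0.028,-0.022,-0.01],0],[-1,[0.028,-0.022,-0.01],0],[-1,[0.028,-0.022,-0.01],0],[-1,[0.028,-0.022,-0.01],0],[-1,[0.028,-0.022,-0.01],0],[-1,[0.028,-0.022,-0.01],0],[-1,[0.028,-0.022,-0.01],0],[-1,[0.028,-0.022,-0.01],0],[-1,[0.02,-0.016,-0.01],0],[-1,[0,0,0],4],[-1,[0,0,0],4],[-1,[0,0,0],0]]}}

```text
time_s: 2.97
eef_pos: [0.5146, -0.1426, 0.4183]
tool_rot: [[0.996, 0.089, 0.0], [0.089, -0.996, -0.0], [0.0, 0.0, -1.0]]
contact_force: [0.2, 0.3, -0.2]
gripper_width: 1.002
gripper_force: 0.0
```

```bash
python3 - <<'E'
from h import *
s=sense();p=snapshot('wrist');T=wristT(p,s)
print(s['eef_pos'],s['tool_rot'][:,0],s['contact_force'],p['fx'],p['k1'],p['mount'])
cv2.imwrite('pics/w1.png',p['img'])
for k,z in {'stop':0,'board':0,'board_corner':0,'board_well':.018,'dish_tab':.046}.items():
    for r in spot_point(k,p)[:3]:
        v,u=r['centre'];u*=560;v*=420;print(k,round(r['score'],2),round(u),round(v),at_z(p,u,v,z,T)[:2].round(4))
E
```

```text
[ 0.5146168  -0.14259969  0.41832218] [9.96075816e-01 8.85040172e-02 8.85517414e-05] [ 0.24471459  0.31839018 -0.1982859 ] 337.8732252764605 -0.05107783768656792 [[ 3.91753496e-04 -9.52658049e-01 -3.04043562e-01  7.69530975e-02]
 [ 9.99999710e-01  1.74460387e-04  7.41842022e-04 -8.37525174e-04]
 [-6.53678216e-04 -3.04043764e-01  9.52657841e-01 -1.25705391e-01]
 [ 0.00000000e+00  0.00000000e+00  0.00000000e+00  1.00000000e+00]]
stop 0.64 345 58 [ 0.6615 -0.2286]
stop 0.64 420 255 [ 0.3535 -0.4104]
stop 0.43 307 88 [ 0.6136 -0.1769]
board 0.69 243 123 [ 0.553  -0.0834]
board_corner 0.83 263 221 [ 0.3922 -0.1262]
board_corner 0.58 19 112 [0.542  0.2775]
board_corner 0.57 308 84 [ 0.6201 -0.1772]
board_well 0.88 289 283 [ 0.2876 -0.1802]
board_well 0.67 201 129 [ 0.5394 -0.0209]
dish_tab 0.96 23 204 [0.403  0.2566]
dish_tab 0.62 10 153 [0.4843 0.266 ]
```

View pics/w1.png

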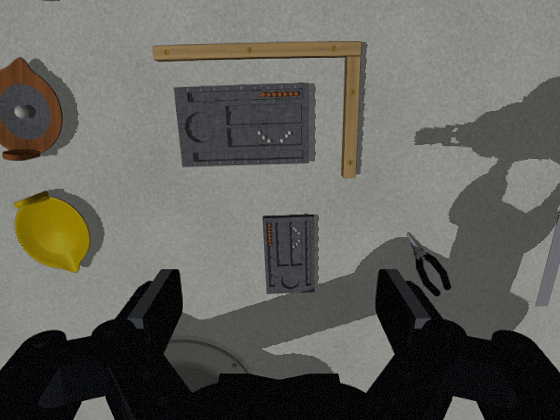

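The picture shows the stop's inside corner at (345,57), the target board at (245,124), the small decoy board at (290,254), the wooden dish at (22,112) and the yellow dish at (52,232). Next I'll fit the edges.

```bash
cat > fit.py <<'E'
from h import *
def fit(p,T):
    hsv=cv2.cvtColor(p['img'],cv2.COLOR_BGR2HSV)
    wood=((hsv[...,0]>10)&(hsv[...,0]<25)&(hsv[...,1]>80)&(hsv[...,2]>110)).astype(np.uint8)
    n,l,st,_=cv2.connectedComponentsWithStats(wood)
    out={}
    def rect(mask,z):
        c=max(cv2.findContours(mask,cv2.RETR_EXTERNAL,cv2.CHAIN_APPROX_NONE)[0],key=cv2.contourArea)[:,0]
        return np.array([at_z(p,u,v,z,T)[:2] for u,v in c])
    i=1+np.argmax(st[1:,4]*(abs(st[1:,0]+st[1:,2]/2-260)<200)); print('wood',st[i])
    W=rect((l==i).astype(np.uint8),.022)
    return W,rect
def rot(a): return np.array([[np.cos(a),-np.sin(a)],[np.sin(a),np.cos(a)]])
E
python3 - <<'E'
from fit import *
s=sense();p=snapshot('wrist');T=wristT(p,s);W,rect=fit(p,T)
from scipy.optimize import least_squares
def sd(P,poly): return np.array([cv2.pointPolygonTest(poly.astype(np.float32)*1,(float(x),float(y)),True) for x,y in P])
def Lres(q): # L polygon at top
    L=np.array([[0,0],[0,.28],[.02,.28],[.02,-.02],[-.18,-.02],[-.18,0]])@rot(q[2]).T+q[:2]
    return sd(W*1000,L*1000)
r=least_squares(Lres,[.66,-.23,0.05],diff_step=1e-3,loss='soft_l1');print('stop',r.x,np.sqrt(np.mean(r.fun**2)))
m=sorted([m for m in masks_of('board',p)],key=lambda m:abs(m['centre'][1]*560-243)+abs(m['centre'][0]*420-123))[0]
B=rect(m['mask'].astype(np.uint8),.018)
rc=cv2.minAreaRect((B*1000).astype(np.float32));print(m['score'],rc)
def Bres(q):
    L=np.array([[.06,.1],[.06,-.1],[-.06,-.1],[-.06,.1]])@rot(q[2]).T+q[:2]
    return sd(B*1000,L*1000)
b=least_squares(Bres,[.548,-.085,0.05],diff_step=1e-3,loss='soft_l1').x;print('board',b)
R=rot(r.x[2]).T
print('board in stop',R@(b[:2]-r.x[:2]),b[2]-r.x[2],'corner',R@(b[:2]+rot(b[2])@[.06,-.1]-r.x[:2]))
E
```

```text
wood [ 152   41  209   18 2819]
stop [ 0.66178604 -0.22809816  0.10277989] 1.9077717902333435
0.67 ((340.43560791015625, -175.3356475830078), (148.9969482421875, 85.51481628417969), 7.139101982116699)
board [ 0.33564528 -0.11822035  0.12570239]
board in stop [-0.31314629  0.14275969] 0.02292249906530215 corner [-0.25087     0.04416119]
```

```bash
cat > fit.py <<'E'
from h import *
from scipy.optimize import least_squares
def rot(a): return np.array([[np.cos(a),-np.sin(a)],[np.sin(a),np.cos(a)]])
def sd(P,poly): return np.array([cv2.pointPolygonTest((poly*1000).astype(np.float32),(float(x),float(y)),True) for x,y in P*1000])
def outl(mask,z,p,T):
    c=max(cv2.findContours(mask.astype(np.uint8),cv2.RETR_EXTERNAL,cv2.CHAIN_APPROX_NONE)[0],key=cv2.contourArea)[:,0]
    return np.array([at_z(p,u,v,z,T)[:2] for u,v in c])
def poly(V,q): return np.array(V)@rot(q[2]).T+q[:2]
LS=[[0,0],[0,.28],[.02,.28],[.02,-.02],[-.18,-.02],[-.18,0]]
LB=[[.06,.1],[.06,-.1],[-.06,-.1],[-.06,.1]]
def solve(V,P,q0):
    r=least_squares(lambda q:sd(P,poly(V,q)),q0,diff_step=1e-3,loss='soft_l1');return r.x,np.sqrt(np.mean(r.fun**2))
def measure(p,T,s0=(.661,-.229,.09),b0=(.55,-.083,.06)):
    h=cv2.cvtColor(p['img'],cv2.COLOR_BGR2HSV)
    def region(V,q,z,g):
        V=np.array(V);M=np.zeros(p['img'].shape[:2],np.uint8)
        c=np.array([proj(p,np.r_[x,z],T) for x in poly(V,q)]);cv2.fillPoly(M,[c.round().astype(np.int32)],1)
        return cv2.dilate(M,np.ones((g,g),np.uint8))>0
    wood=(h[...,1]>75)&(h[...,2]>70)&region(LS,s0,.022,25)
    wood=cv2.morphologyEx(wood.astype(np.uint8),cv2.MORPH_CLOSE,np.ones((5,5),np.uint8))
    s,e=solve(LS,outl(wood,.022,p,T),s0)
    dark=(h[...,2]<105)&region(LB,b0,.018,25)&(wood==0)
    dark=cv2.morphologyEx(dark.astype(np.uint8),cv2.MORPH_CLOSE,np.ones((9,9),np.uint8))
    b,f=solve(LB,outl(dark,.018,p,T),b0)
    o=p['img'].copy()
    for V,q,z in((LS,s,.022),(LB,b,.018)):
        c=np.array([proj(p,np.r_[x,z],T) for x in poly(V,q)]);cv2.polylines(o,[c.round().astype(np.int32)],True,(0,255,0),1)
    R=rot(s[2]).T
    print('stop',s.round(4),e,'board',b.round(4),f)
    print('board in stop',(R@(b[:2]-s[:2])).round(4),'dyaw',b[2]-s[2],'corner',(R@(b[:2]+rot(b[2])@[.06,-.1]-s[:2])).round(4))
    return s,b,o
E
python3 - <<'E'
from fit import *
s=sense();p=snapshot('wrist');S,b,o=measure(p,wristT(p,s))
q=snapshot('top');S2,b2,o2=measure(q,q['pose'])
cv2.imwrite('pics/f1.png',np.hstack([cv2.resize(o[20:220,130:400],None,fx=1.5,fy=1.5),cv2.resize(o2[160:270,240:390],(390,300))]))
E
```

```text
stop [ 0.6619 -0.2262  0.1053] 1.0604656627034856 board [ 0.5506 -0.0881  0.1169] 2.704830771592158
board in stop [-0.0961  0.149 ] dyaw 0.01169473088459766 corner [-0.0349  0.0497]
stop [ 0.6608 -0.23    0.1014] 2.092237106636313 board [ 0.5503 -0.0907  0.1442] 15.928456918294229
board in stop [-0.0958  0.1497] dyaw 0.04277751325508415 corner [-0.0316  0.0524]
```

View pics/f1.png

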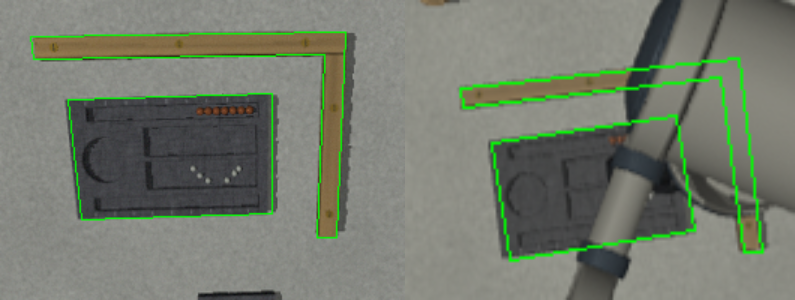

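>>> {"api": "servo_tool", "payload": {"rows": [[0,[-0.018,-0.017,0],0],[0,[-0.018,-0.017,0],0],[0,[-0.018,-0.016,0],0],[0,[0,0,0.034],-1],[0,[0,0,0.034],0],[0,[0,0,0.034],0],[0,[0,0,0.034],0],[0,[0,0,0.034],0],[0,[0,0,0.034],0],[0,[0,0,0.034],0],[0,[0,0,0.034],0],[0,[0,0,0.034],0],[0,[0,0,0.034],0],[0,[0,0,0.034],0],[0,[0,0,0.011],0],[0,[0,0,0.011],0],[0,[0,0,0],0]]}}

```text
time_s: 4.88
eef_pos: [0.4553, -0.0981, 0.0205]
tool_rot: [[0.994, 0.109, -0.003], [0.109, -0.994, 0.001], [-0.002, -0.001, -1.0]]
contact_force: [-0.6, 0.6, 0.7]
gripper_width: 0.506
gripper_force: 0.0
```

>>> {"api": "servo_tool", "payload": {"rows": [[0,[0.006,0,0],0],[0,[0.006,0,0],0],[0,[0.006,0,0],0],[0,[0.006,0,0],0],[0,[0.006,0,0],0],[0,[0.005,0,0],0],[0,[0.005,0,0],0],[0,[0.005,0,0],0],[0,[0.005,0,0],0],[0,[0.004,0,0],0],[0,[0,0,0],0]]}}

```text
time_s: 5.8
eef_pos: [0.5109, -0.0924, 0.0223]
tool_rot: [[0.994, 0.109, 0.001], [0.109, -0.994, -0.0], [0.001, 0.0, -1.0]]
contact_force: [-0.0, 0.2, 0.2]
gripper_width: 0.501
gripper_force: 0.0
```

>>> {"api": "servo_tool", "payload": {"rows": [[0,[0.002,0,0],0],[0,[0.002,0,0],0],[0,[0.002,0,0],0]]}}

```text
time_s: 6.05
eef_pos: [0.5155, -0.0917, 0.0222]
tool_rot: [[0.994, 0.108, -0.001], [0.108, -0.994, 0.0], [-0.001, -0.0, -1.0]]
contact_force: [-2.8, -0.4, 2.0]
gripper_width: 0.497
gripper_force: 1.4
```

```bash
python3 - <<'E'
from fit import *
s=sense();print(s['contact_force'],s['eef_pos']);p=snapshot('wrist');cv2.imwrite('pics/w2.png',p['img'])
E
```

```text
[-2.82702118 -0.36194422  2.01894893] [ 0.51550976 -0.09168871  0.02222537]
```

View pics/w2.png

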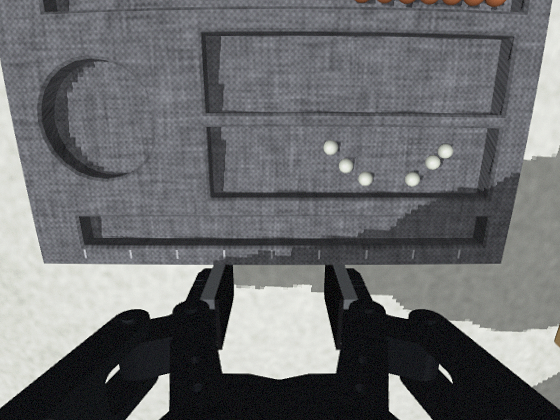

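The fingers bear on the board's near edge at row 263 and the board sits square. I'll keep pushing gently until the batten resists.

>>> {"api": "servo_tool", "payload": {"rows": [[0,[0.002,0,0],0],[0,[0.002,0,0],0],[0,[0.001,0,0],0]]}}

```text
time_s: 6.35
eef_pos: [0.5177, -0.0909, 0.022]
tool_rot: [[0.994, 0.109, -0.006], [0.109, -0.994, 0.001], [-0.006, -0.002, -1.0]]
contact_force: [-23.4, -9.8, 15.7]
gripper_width: 0.499
gripper_force: 12.3
```

>>> {"api": "servo_tool", "payload": {"rows": [[0,[-0.012,0,0],0],[0,[0,0,-0.035],0],[0,[0,0,-0.035],0],[0,[0.02,-0.0335,0],0],[0,[0.02,-0.0335,0],0],[0,[0.02,-0.0335,0],0],[0,[0.021,-0.034,0],0],[0,[0,0,0],-7],[0,[0,0,0],-7],[0,[0,0,0],-7],[0,[0,0,0],-7],[0,[0,0,0],-7],[0,[0,0,0],-7],[0,[0,0,0],-7],[0,[0,0,0],-7],[0,[0,0,0],-7],[0,[0,0,0],-7],[0,[0,0,0],-7],[0,[0,0,0],-7],[0,[0,0,0],-6]]}}

```text
time_s: 8.02
eef_pos: [0.5752, 0.05, 0.0924]
tool_rot: [[-0.115, 0.993, 0.001], [0.993, 0.115, 0.0], [0.0, 0.001, -1.0]]
contact_force: [-0.4, 0.6, 0.2]
gripper_width: 0.497
gripper_force: 0.0
```

```bash
python3 - <<'E'
from fit import *
s=sense();p=snapshot('wrist');cv2.imwrite('pics/w3.png',p['img']);print(s['eef_pos'],np.arctan2(s['tool_rot'][1,0],s['tool_rot'][0,0]))
S=np.array([.662,-.227]);print(rot(.105).T@(s['eef_pos'][:2]-S))
q=snapshot('top');S2,b2,o2=measure(q,q['pose'],b0=(.58,-.083,.1));r=spot_point('board_well',q)
for x in r: v,u=x['centre'];print(x['score'],rot(.105).T@(at_z(q,u*560,v*420,.018)[:2]-S))
E
```

```text
[0.57515264 0.05004049 0.09236693] 1.6856885583080472
[-0.05733323  0.28461694]
stop [ 0.6614 -0.2266  0.1051] 2.4383139258607867 board [ 0.5882 -0.1067  0.0591] 28.730703103117584
board in stop [-0.0602  0.1269] dyaw -0.04593248184522711 corner [-0.0049  0.0242]
0.91 [-0.06895993  0.22321731]
0.71 [-0.36110812  0.08813411]
0.43 [-0.12280818  0.50766876]
```

>>> {"api": "servo_tool", "payload": {"rows": [[0,[0,0,0.035],0.5],[0,[0,0,0.025],0],[0,[0,0,0.01],0],[0,[0,0,0],0],[0,[-0.006,0,0],0],[0,[-0.006,0,0],0],[0,[-0.006,0,0],0],[0,[-0.006,0,0],0],[0,[-0.006,0,0],0],[0,[-0.006,0,0],0],[0,[-0.006,0,0],0],[0,[-0.006,0,0],0],[0,[-0.006,0,0],0],[0,[-0.006,0,0],0],[0,[-0.004,0,0],0]]}}

```text
time_s: 9.42
eef_pos: [0.5812, -0.0145, 0.0223]
tool_rot: [[-0.1, 0.995, 0.0], [0.995, 0.1, -0.0], [-0.0, 0.0, -1.0]]
contact_force: [-0.9, 3.4, 3.6]
gripper_width: 0.5
gripper_force: 1.9
```

>>> {"api": "servo_tool", "payload": {"rows": [[0,[-0.002,0,0],0],[0,[-0.002,0,0],0],[0,[-0.002,0,0],0],[0,[-0.001,0,0],0]]}}

```text
time_s: 9.75
eef_pos: [0.5817, -0.0208, 0.0222]
tool_rot: [[-0.1, 0.995, -0.0], [0.995, 0.1, 0.0], [0.0, -0.0, -1.0]]
contact_force: [-0.8, 3.2, 2.6]
gripper_width: 0.5
gripper_force: 1.6
```

>>> {"api": "servo_tool", "payload": {"rows": [[0,[-0.002,0,0],0],[0,[-0.002,0,0],0],[0,[-0.001,0,0],0]]}}

```text
time_s: 10.0
eef_pos: [0.5817, -0.0247, 0.0222]
tool_rot: [[-0.099, 0.995, -0.001], [0.995, 0.099, 0.002], [0.002, -0.001, -1.0]]
contact_force: [-2.2, 23.3, 6.4]
gripper_width: 0.501
gripper_force: 11.9
```

>>> {"api": "servo_tool", "payload": {"rows": [[0,[0.012,0,0],0],[0,[0,0,-0.04],0],[0,[0,0,-0.04],0],[0,[0,0,-0.04],0],[0,[0,0,-0.04],0],[0,[0,0,-0.04],0],[0,[0,0,-0.04],0],[0,[0,0,0],0],[0,[0,0,0],0]]}}

```text
time_s: 10.75
eef_pos: [0.5821, -0.0137, 0.2647]
tool_rot: [[-0.1, 0.995, 0.005], [0.995, 0.1, -0.001], [-0.002, 0.005, -1.0]]
contact_force: [-0.6, 0.4, -1.3]
gripper_width: 0.503
gripper_force: 0.0
```

```bash
python3 - <<'E'
from fit import *
s=sense();p=snapshot('wrist');S,b,o=measure(p,wristT(p,s),b0=(.592,-.134,.105))
print(s['eef_pos'])
cv2.imwrite('pics/f2.png',o)
r=spot_point('board_well',p)
for x in r: v,u=x['centre'];print(x['score'],at_z(p,u*560,v*420,.018,wristT(p,s))[:2])
E
```

```text
stop [ 0.6615 -0.2275  0.1057] 1.5751607269030055 board [ 0.5911 -0.1324  0.1074] 10.280184346140372
board in stop [-0.0599  0.102 ] dyaw 0.0016590225155395932 corner [0.0002 0.0021]
[ 0.58207238 -0.01373556  0.26466702]
0.58 [ 0.28999641 -0.18076793]
0.57 [ 0.58339706 -0.06881139]
```

View pics/f2.png

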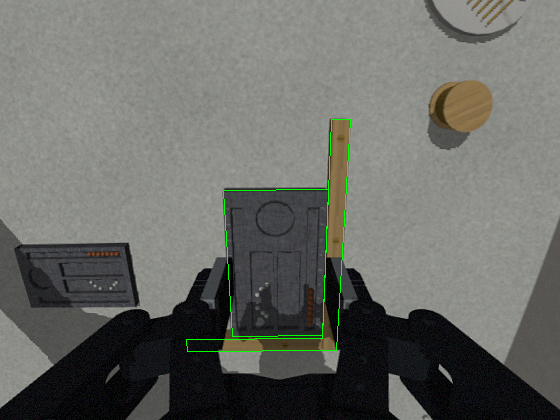

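```bash
python3 - <<'E'
from h import *
p=snapshot('wrist');cv2.imwrite('pics/z2.png',cv2.resize(p['img'][110:350,200:360],None,fx=2.5*1,fy=2.5,interpolation=cv2.INTER_CUBIC))
E
```

```text
(no output)
```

View pics/z2.png

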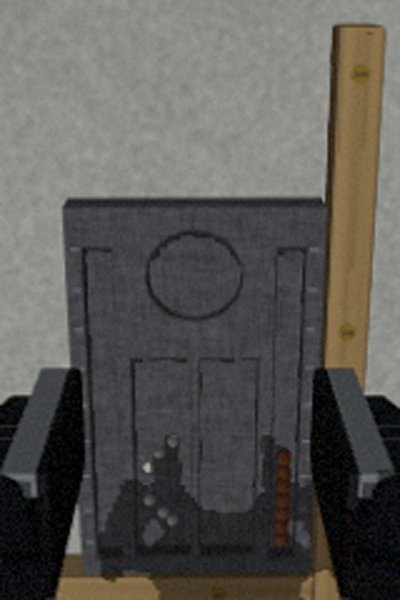

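The board sits against both battens: right edge at zoomed column 325, lower edge at row 575. Its measured corner is within about 2 mm, with yaw error 0.002. Next I'll look at the dish from two places.

>>> {"api": "servo_tool", "payload": {"rows": [[0,[0.035,-0.007,-0.01],0],[0,[0.035,-0.007,-0.01],0],[0,[0.035,-0.007,-0.01],0],[0,[0.035,-0.006,-0.01],0],[0,[0.034,-0.006,-0.02],0],[0,[0,0,0],0],[0,[0,0,0],0]]}}

```text
time_s: 11.48
eef_pos: [0.5304, 0.1577, 0.3218]
tool_rot: [[-0.103, 0.995, -0.001], [0.995, 0.103, -0.0], [-0.0, -0.001, -1.0]]
contact_force: [-0.0, -0.2, -1.1]
gripper_width: 0.501
gripper_force: 0.0
```

```bash
cat > dish.py <<'E'
from h import *
import json,sys
s=sense();p=snapshot('wrist');T=wristT(p,s);print(s['eef_pos'])
obs={}
for k,z in {'dish':0,'dish_lip':.019,'dish_tab':.046,'pearl_center':.016}.items():
    c=[(r['score'],r['centre'][1]*560,r['centre'][0]*420) for r in spot_point(k,p)[:3]]
    for w,u,v in c: print(k,round(w,2),round(u),round(v),at_z(p,u,v,z,T)[:2].round(4))
    c=[x for x in c if abs(at_z(p,x[1],x[2],z,T)[0]-.55)<.1 and at_z(p,x[1],x[2],z,T)[0]>.45]
    if c:
        o,d=ray(p,c[0][1],c[0][2],T);obs[k]=[o.tolist(),d.tolist()]
json.dump(obs,open(sys.argv[1],'w'));cv2.imwrite(sys.argv[1]+'.png',p['img'])
E
python3 dish.py pics/d1
```

```text
[0.53036395 0.15766207 0.32179625]
dish 0.83 140 89 [0.3451 0.2331]
dish 0.63 297 81 [0.542  0.2614]
dish_lip 0.63 300 319 [ 0.5856 -0.071 ]
dish_lip 0.58 367 93 [0.6267 0.2553]
dish_lip 0.57 80 112 [0.2754 0.1983]
dish_tab 0.98 175 69 [0.4023 0.2581]
dish_tab 0.64 243 68 [0.4786 0.2667]
pearl_center 0.79 300 83 [0.5451 0.2588]
```

>>> {"api": "servo_tool", "payload": {"rows": [[0,[0.03,-0.02,0],0],[0,[0.03,-0.02,0],0],[0,[0.03,-0.02,0],0],[0,[0,0,0],0],[0,[0,0,0],0]]}}

```text
time_s: 12.15
eef_pos: [0.4614, 0.2401, 0.3219]
tool_rot: [[-0.101, 0.995, -0.001], [0.995, 0.101, -0.0], [-0.0, -0.001, -1.0]]
contact_force: [0.1, 0.0, -0.0]
gripper_width: 0.503
gripper_force: 0.0
```

```bash
python3 dish.py pics/d2; python3 - <<'E'
import json,numpy as np,cv2
a,b=[json.load(open(f'pics/d{i}')) for i in(1,2)]
for k in a:
    if k in b:
        M=0;y=0;L=[]
        for o,d in(a[k],b[k]):
            o=np.array(o);d=np.array(d);d/=np.linalg.norm(d);Q=np.eye(3)-np.outer(d,d);M=M+Q;y=y+Q@o;L.append((o,Q))
        X=np.linalg.solve(M,y);print(k,X.round(4),[round(np.linalg.norm(Q@(X-o)),4) for o,Q in L])
i=cv2.imread('pics/d2.png');cv2.imwrite('pics/d2v.png',i)
E
```

```text
[0.46144629 0.24010469 0.3219232 ]
dish 0.92 193 162 [0.3467 0.2287]
dish 0.72 345 156 [0.5471 0.257 ]
dish_lip 0.86 136 184 [0.2759 0.1952]
dish_lip 0.8 406 168 [0.6243 0.2525]
dish_lip 0.58 296 150 [0.4807 0.2602]
dish_tab 0.74 236 151 [0.4077 0.256 ]
dish_tab 0.57 296 150 [0.4787 0.2648]
pearl_center 0.5 345 153 [0.5432 0.2625]
dish [0.5412 0.2603 0.0264] [np.float64(0.0005), np.float64(0.0005)]
dish_lip [0.4729 0.3082 0.5082] [np.float64(0.0443), np.float64(0.0443)]
dish_tab [0.4788 0.2659 0.0515] [np.float64(0.0006), np.float64(0.0006)]
pearl_center [ 0.5464  0.26   -0.001 ] [np.float64(0.0005), np.float64(0.0005)]
```

View pics/d2v.png

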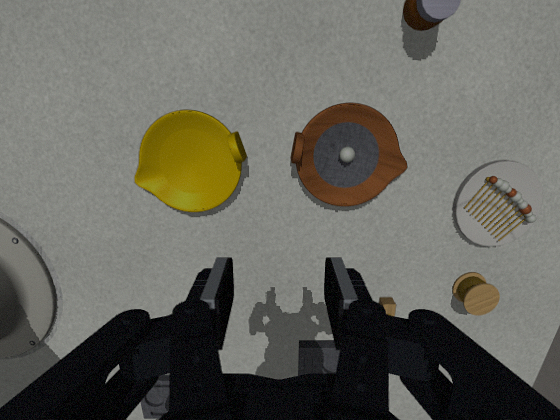

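The wooden dish is at (347,155) with its pearl; its tab is at (297,150) and lip at (406,168). The yellow one at (192,160) stays. Both views put the tab at (0.479, 0.266), about 0.05 high, with dish yaw about -0.08.

>>> {"api": "servo_tool", "payload": {"rows": [[0,[0,0,0],5.2],[0,[0,0,0],5.2],[0,[0.0136,0.0078,0],0],[0,[0.0136,0.0078,0],0],[0,[0,0,0.035],0],[0,[0,0,0.035],0],[0,[0,0,0.035],0],[0,[0,0,0.035],0],[0,[0,0,0.03],0],[0,[0,0,0],0],[0,[0,0,0],0]]}}

```text
time_s: 13.32
eef_pos: [0.4799, 0.2648, 0.1517]
tool_rot: [[0.083, 0.997, -0.003], [0.997, -0.083, -0.001], [-0.001, -0.002, -1.0]]
contact_force: [-1.1, 0.3, 0.1]
gripper_width: 0.495
gripper_force: 0.0
```

```bash
python3 dish.py pics/d3; python3 - <<'E'
from h import *
s=sense();print(np.arctan2(s['tool_rot'][1,1],s['tool_rot'][0,1]))
E
```

```text
[0.47987355 0.26480865 0.15174341]
dish 0.83 357 197 [0.5451 0.2585]
dish_lip 0.73 461 201 [0.6256 0.2544]
dish_lip 0.58 61 291 [0.2769 0.1987]
dish_tab 0.93 183 230 [0.4075 0.258 ]
dish_tab 0.69 279 212 [0.479  0.2662]
dish_tab 0.34 460 200 [0.6102 0.2647]
pearl_center 0.87 362 200 [0.5456 0.2608]
-0.08180800703434898
```

View pics/d3.png

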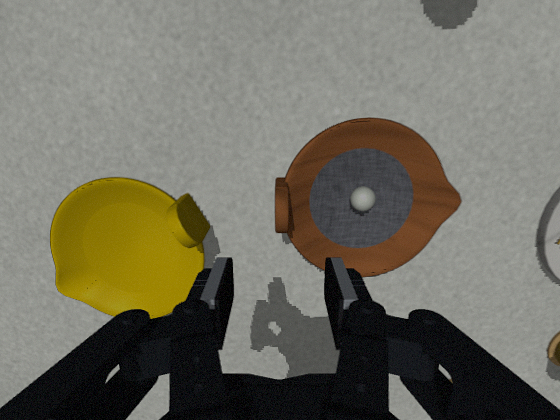

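The tab at (281,205) is centred between the fingers. The yellow tab at (185,220) and the pearl at (362,199) are clear. I'll go down and pinch.

>>> {"api": "servo_tool", "payload": {"rows": [[0,[0,0,0.02],0],[0,[0,0,0.02],0],[0,[0,0,0.02],0],[0,[0,0,0.015],0],[0,[0,0,0.015],0],[0,[0,0,0.01],0],[0,[0,0,0.0065],0],[0.2,[0,0,0],0],[0.35,[0,0,0],0],[0.45,[0,0,0],0],[0.55,[0,0,0],0],[0.6,[0,0,0],0],[0.65,[0,0,0],0],[0.7,[0,0,0],0],[0.75,[0,0,0],0],[0.8,[0,0,0],0],[0.9,[0,0,0],0],[1,[0,0,0],0],[1,[0,0,0],0],[1,[0,0,0],0]], "grip_force": 40}}

```text
time_s: 15.23
eef_pos: [0.4801, 0.2656, 0.046]
tool_rot: [[0.082, 0.997, 0.0], [0.997, -0.082, 0.0], [0.0, 0.0, -1.0]]
contact_force: [-0.9, -0.1, 5.4]
gripper_width: 0.105
gripper_force: 39.5
```

>>> {"api": "servo_tool", "payload": {"rows": [[1,[0,0,-0.001],0],[1,[0,0,-0.002],0],[1,[0,0,-0.003],0],[1,[0,0,-0.004],0],[1,[0,0,-0.005],0],[1,[0,0,-0.006],0],[1,[0,0,-0.006],0],[1,[0,0,-0.006],0],[1,[0,0,-0.006],0],[1,[0,0,-0.006],0],[1,[0,0,-0.006],0],[1,[0,0,-0.006],0],[1,[0,0,-0.005],0],[1,[0,0,-0.004],0],[1,[0,0,-0.002],0],[1,[0,0,-0.001],0],[1,[0,0,0],0],[1,[0,0,0],0]]}}

```text
time_s: 16.73
eef_pos: [0.4799, 0.2655, 0.1146]
tool_rot: [[0.081, 0.997, -0.0], [0.997, -0.081, -0.0], [-0.0, -0.0, -1.0]]
contact_force: [-0.2, 0.5, -1.0]
gripper_width: 0.114
gripper_force: 38.9
```

```bash
python3 dish.py pics/d4; python3 - <<'E'
from h import *
s=sense();print(s['contact_force'],s['wrist_torque'],s['gripper_width'])
p=snapshot('side');cv2.imwrite('pics/s4.png',p['img'])
i=cv2.imread('pics/d4.png');cv2.imwrite('pics/v4.png',np.hstack([cv2.resize(i,(400,300)),cv2.resize(p['img'][90:240,180:380],(400,300))]))
E
```

```text
[0.47986663 0.26549556 0.11458554]
dish 0.87 394 251 [0.5663 0.2246]
dish 0.73 117 264 [0.346  0.2306]
dish_lip 0.89 556 265 [0.6849 0.2109]
dish_lip 0.78 34 319 [0.2769 0.1961]
dish_tab 0.84 165 252 [0.4057 0.2581]
dish_tab 0.81 278 290 [0.4752 0.2254]
pearl_center 0.97 406 257 [0.5702 0.2264]
[-0.59545297 -0.07942419 -1.92835251] [-0.01117132  0.09082408  0.01991105] 0.10904707836622676
```

View pics/v4.png

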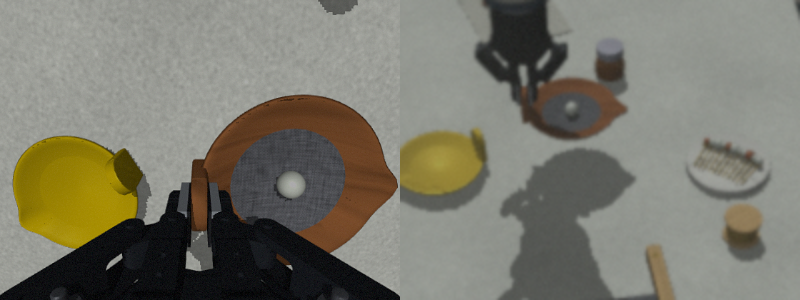

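The dish hangs level from the tab with the pearl in the middle of the felt, left view (291,185). I'll turn it clockwise with soft ramps.

>>> {"api": "servo_tool", "payload": {"rows": [[1,[0,0,0],0.5],[1,[0,0,0],1],[1,[0,0,0],1.5],[1,[0,0,0],2],[1,[0,0,0],2.5],[1,[0,0,0],3],[1,[0,0,0],3],[1,[0,0,0],3],[1,[0,0,0],3],[1,[0,0,0],3],[1,[0,0,0],3],[1,[0,0,0],3],[1,[0,0,0],3],[1,[0,0,0],3],[1,[0,0,0],3],[1,[0,0,0],3],[1,[0,0,0],3],[1,[0,0,0],3],[1,[0,0,0],3],[1,[0,0,0],3]]}}

```text
time_s: 18.7
eef_pos: [0.48, 0.2656, 0.1148]
tool_rot: [[0.842, 0.539, 0.0], [0.539, -0.842, 0.0], [0.0, 0.0, -1.0]]
contact_force: [-0.2, 0.7, -0.8]
gripper_width: 0.108
gripper_force: 39.0
```

>>> {"api": "servo_tool", "payload": {"rows": [[1,[0,0,0],3],[1,[0,0,0],3],[1,[0,0,0],3],[1,[0,0,0],3],[1,[0,0,0],3],[1,[0,0,0],3],[1,[0,0,0],2.7],[1,[0,0,0],2.3],[1,[0,0,0],1.8],[1,[0,0,0],1.2],[1,[0,0,0],0.8],[1,[0,0,0],0],[1,[0,0,0],0],[1,[0,0,0],0]]}}

```text
time_s: 19.87
eef_pos: [0.48, 0.2656, 0.1148]
tool_rot: [[0.994, 0.105, 0.0], [0.105, -0.994, 0.0], [0.0, -0.0, -1.0]]
contact_force: [0.4, -0.3, -1.1]
gripper_width: 0.108
gripper_force: 39.0
```

```bash
cat > chk.py <<'E'
from h import *
s=sense();p=snapshot('wrist');T=wristT(p,s);q=snapshot('top')
e=s['eef_pos'];y=s['tool_rot'][:,1];print(e,np.degrees(np.arctan2(y[1],y[0])),s['gripper_force'],s['gripper_width'])
u0=e[2]-.046
C=e+.065*y;L=e+.143*y
for nm,pic,TT in(('wrist',p,T),('top',q,q['pose'])):
    for k,X,z in(('dish_lip',L,.019),('pearl_center',C,.016),('board_well',None,None)):
        for r in spot_point(k,pic)[:2]:
            v,u=r['centre'];u*=560;v*=420
            if X is None: print(nm,k,round(r['score'],2),at_z(pic,u,v,.018,TT)[:2].round(4));continue
            print(nm,k,round(r['score'],2),'seen',round(u),round(v),'pred',np.round(proj(pic,np.r_[X[:2],u0+z],TT)),'seen world',at_z(pic,u,v,u0+z,TT)[:2].round(4),'pred world',X[:2].round(4))
E
python3 chk.py
```

```text
[0.47997494 0.26555706 0.11477673] -83.94750232660002 38.95123600959778 0.10800329402961012
wrist dish_lip 0.86 seen 556 264 pred [555. 260.] seen world [0.4925 0.1216] pred world [0.4951 0.1234]
wrist pearl_center 0.82 seen 407 259 pred [407. 259.] seen world [0.4865 0.2006] pred world [0.4868 0.2009]
wrist board_well 0.58 [0.462  0.1819]
top dish_lip 0.96 seen 207 329 pred [233. 247.] seen world [0.2841 0.1884] pred world [0.4951 0.1234]
top dish_lip 0.6 seen 231 246 pred [233. 247.] seen world [0.4957 0.1291] pred world [0.4951 0.1234]
top pearl_center 0.45 seen 204 249 pred [203. 250.] seen world [0.4897 0.2003] pred world [0.4868 0.2009]
top pearl_center 0.41 seen 230 248 pred [203. 250.] seen world [0.4931 0.131 ] pred world [0.4868 0.2009]
top board_well 0.84 [ 0.2869 -0.1794]
top board_well 0.7 [ 0.5668 -0.0672]
```

>>> {"api": "servo_tool", "payload": {"rows": [[1,[0.0003,0.001,0],0],[1,[0.0007,0.002,0],0],[1,[0.001,0.003,0],0],[1,[0.0014,0.004,0],0],[1,[0.0017,0.005,0],0],[1,[0.0021,0.006,0],0],[1,[0.0024,0.007,0],0],[1,[0.0028,0.008,0],0],[1,[0.0028,0.008,0],0],[1,[0.0028,0.008,0],0],[1,[0.0028,0.008,0],0],[1,[0.0028,0.008,0],0],[1,[0.0028,0.008,0],0],[1,[0.0028,0.008,0],0],[1,[0.0028,0.008,0],0],[1,[0.0028,0.008,0],0],[1,[0.0028,0.008,0],0],[1,[0.0028,0.008,0],0],[1,[0.0028,0.008,0],0],[1,[0.0028,0.008,0],0]]}}

```text
time_s: 21.93
eef_pos: [0.5399, 0.1383, 0.1148]
tool_rot: [[0.994, 0.105, 0.0], [0.105, -0.994, -0.0], [0.0, 0.0, -1.0]]
contact_force: [0.4, -0.5, -2.5]
gripper_width: 0.107
gripper_force: 38.9
```

>>> {"api": "servo_tool", "payload": {"rows": [[1,[0.0028,0.008,0],0],[1,[0.0028,0.008,0],0],[1,[0.0028,0.008,0],0],[1,[0.0028,0.008,0],0],[1,[0.0028,0.008,0],0],[1,[0.0024,0.007,0],0],[1,[0.0021,0.006,0],0],[1,[0.0017,0.005,0],0],[1,[0.0014,0.004,0],0],[1,[0.001,0.003,0],0],[1,[0.0007,0.002,0],0],[1,[0.0003,0.001,0],0],[1,[0,0,0],0],[1,[0,0,0],0],[1,[0,0,0],0],[1,[0,0,0],0],[1,[0,0,0],0],[1,[0,0,0],0]]}}

```text
time_s: 23.43
eef_pos: [0.5701, 0.074, 0.1148]
tool_rot: [[0.994, 0.105, 0.0], [0.105, -0.994, 0.0], [0.0, -0.0, -1.0]]
contact_force: [0.4, 0.1, -1.6]
gripper_width: 0.11
gripper_force: 39.0
```

```bash
python3 chk.py; python3 - <<'E'
from h import *
p=snapshot('side');q=snapshot('top')
cv2.imwrite('pics/v5.png',np.hstack([cv2.resize(q['img'][160:280,230:390],(400,300)),cv2.resize(p['img'][180:330,190:390],(400,300))]))
E
```

```text
[0.57013804 0.07404302 0.11480002] -83.9697251451793 38.95010769367218 0.10956042986583116
wrist dish_lip 0.65 seen 554 264 pred [555. 260.] seen world [ 0.5829 -0.0683] pred world [ 0.5852 -0.0682]
wrist dish_lip 0.34 seen 279 293 pred [555. 260.] seen world [0.5521 0.0728] pred world [ 0.5852 -0.0682]
wrist pearl_center 0.93 seen 406 258 pred [407. 259.] seen world [0.5771 0.0098] pred world [0.577  0.0094]
top dish_lip 0.7 seen 304 211 pred [305. 212.] seen world [ 0.5889 -0.0638] pred world [ 0.5852 -0.0682]
top board_well 0.93 [ 0.2881 -0.1784]
top board_well 0.71 [ 0.5711 -0.0593]
```

View pics/v5.png

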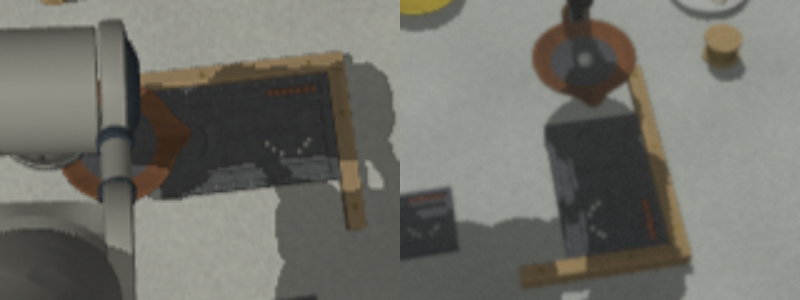

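The top view (left) shows the lip at (190,135) above the well's edge and pointing along the board. The side view (right) shows the board flush in the corner and the pearl centred at (585,60). Everything is steady, so I'll hand in.

```bash
python3 -c "
from cell import *
print(hand_in())"
```

```text
the job is handed in; nothing more can be done
None
```

I handed the job in at about 23.5 s: the board is flush in the stop's corner, and the dish is held level about 69 mm above the bench, its lip over the well and pointing down the board, pearl centred; no verdict came back.

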